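Fit the idler and hold back the belt tensioner

ROBOT

A 6-joint arm with a two-finger parallel gripper is mounted at the origin on the work surface. World frame = base frame: x ahead of the robot, y to its left, z up, the work surface at z = 0. Lengths are in m, angles in degrees, forces in N, time in s.
With the tool pointing down it reaches from about 0.4 to 0.825 m from the base axis. Payload 7 kg.
Tool frame: the origin (TCP) lies midway between the tips of the shut fingers; the grasp point (between the pads) lies 19 mm behind it (ctrl.hold_point_z is the distance from the TCP to the grasp point, in m); z points along the fingers, x is the direction in which the jaws open and shut, and the axes are right-handed (so a half turn about z gives the same grasp; the last joint's range is limited). The gripper opens to 88 mm and grips with 3 to 60 N. Pads are 19 mm wide; open, the fingers measure 130 mm over their backs; the gripper's body (78 mm by 193 mm) begins 47 mm behind the grasp point.
Start: joints at [-54.769, 20.546, 0.682, 0, -70.136, -16.507], TCP at [0.217, -0.639, 0.227] pointing down, gripper open.
Joint ranges: [-176.03, 176.03], [-82.01, 121.73], [-58.28, 71.71], [-173.87, 95.51], [-174.79, -0.11], [-173.66, 173.66]. Speed limits (degrees/s): [136.94, 136.94, 172.46, 180, 180, 180].

INTERFACE

Orientations are given as [roll, pitch, yaw] about the fixed x, y, z axes, in that order (R = Rz(yaw) Ry(pitch) Rx(roll)).
In Python, from plant import ctrl gives the robot as it stands.
- The arm moves only by the tool apply_moves, never from a script. Its argument "motion" is a list of rows, each a list of 2 entries, a list of its own where there are three numbers: the shift along the world's x, y, z in cm, then the turn about the world's z in degrees. In form: [[[tx, ty, tz], roll], ...]. A call has 1 to 10 rows; each row is the pose to reach, as a shift and turn from the pose commanded when the call began; what a row does not reach only later rows make up. A row lasts 1/10 s, in which the tool goes at most 50 mm and 8.59 degrees, less where a joint would pass 70% of its speed; a pose out of reach is approached as far as the arm can. A call with a gripper value outside its range is refused whole. "hand" is the finger opening in cm, from 0 to 8.76, set as the call begins (left out, the last holds). The fingers move at their own pace and stop on an object; the grip force is fixed at half the most. Time passes only in rows, so rows that repeat a pose let the fingers close. It gives the time, the measured TCP pose, the force and the opening at its end, in the units of the state.
- ctrl.get_obs(): the state, without advancing time (a new reading comes with each control period).
- ctrl.snapshot(name): name is "scene" or "top" or "wrist"; returns (picture, depth): 420x560x3 uint8, blue, green, red; 420x560 float32, m along the optical axis (not along the pixel's ray), 0 where there is no reading.
- ctrl.camera_model(name): a dict with "fx", "fy", "cx", "cy" (pixels), "cam_to_world" (4x4, takes a point from camera to world coordinates); the wrist camera has in their place "tool_from_camera" (4x4, takes a point from camera to tool coordinates, whose origin is the TCP and whose axes are the tool frame's). Camera axes: x right, y down, z forward; pixel columns grow to the right and rows downward; lengths in m; the calibration is good to about 2 mm. A picture is of the moment at which its call begins: read the wrist's pose just before it. camera_model takes no time and is no camera call.
- ctrl.close_job(): hands the job in, once; it reports no verdict.
The state is a dict: "clock": time; "joint_pos": joint angles; "qvel": joint speeds; "tau": joint torques, N m; "tool_pos": TCP position; "orientation": TCP orientation; "force": force on the tool from outside, world axes, zero at the start; "moment": the same for the moment, N m; "opening": finger opening in m.
Only numpy, scipy, OpenCV 4.12 (cv2) and the standard library are available. Lean on these libraries where they do the work, as an engineer would, in place of code of your own. Each camera call takes 0.05 s, during which the arm holds its last target.

TASK

Get the strip feeder's belt drive ready for a new belt: set the loose flanged idler roller upright, flange down, fully home on its bare spindle and let go of it. Then swing the sprung tensioner arm back by the upright post at its end until it is well past the pawl's click, and finish while still holding the arm there with the gripper, since it springs back if let go. Leave the other things on the bench where they are.

Things in the scene. Friction and masses are not known exactly. Their poses are not given: they have to be found in the camera images.
- idler_center (a point): (all sizes here in mm) centre of the loose idler roller, on its axis, 22 above its foot. Aluminium roller 44 high: body 44 dia, foot flange 54 dia x 4 thick, open bore 17 dia right through along its z axis. 250 g or so (varies). It stands upright on the bench, flange down.
- idler: the same idler roller; origin at the centre of its underside, z up along its bore.
- drive_plate: grey plate of the strip feeder's belt drive, fixed to the bench, 280 (x) x 260 (y) x 16 thick; origin under its centre, x away from the robot, y to its left when unturned. On it: the idler spindle at (-40, 100); a fixed drive pulley 60 dia, hub top 54 above the bench, at (75, 80); the tensioner arm pivoted at (55, -40); the pawl in its guide at (105 to 140, -40).
- spindle_tip (a point): top of the bare upright spindle that the idler goes on: 12 dia, its top 6 coned to 5 dia; 56 above the bench. It stands 36 above its seat.
- spindle_seat (a point): top of the spindle's shoulder (34 dia), 20 above the bench, straight below the tip; the seated idler's foot rests here, its centre 22 above. z up.
- tension_pivot (a point): vertical pivot axis of the tensioner arm, 26 above the bench.
- tension_arm: the sprung tensioner arm: a dark steel bar 22 wide, 150 from pivot to end, 18 to 34 above the bench, with a short tail carrying the tooth beyond the pivot. Origin on the pivot at the plate's top face. At its free end stands the upright post, over a belt roller 40 dia (top 53 above the bench).
- post_mid (a point): point on the axis of the arm's upright post, 150 from the pivot axis, 87 above the bench: a good place to take or push it. Plain round steel post, 16 dia, 58 tall, from 53 to 111 above the bench.
- tensioner (a joint): angle of the tensioner arm, rad: 0 sprung out (rests here), grows anticlockwise seen from above about the pivot, hard stop at 0.80. At 0 the arm lies 0.4 rad clockwise of the plate's -x direction, so the post swings towards the plate's -y side. Its spring pushes back with about 4 N at the post at 0 and 6.5 N at 0.65. The click does not hold the arm: let go, it springs back to 0.
- pawl (a joint): outward travel of the sprung pawl slider, m: 0 at rest, about 0.003 as the arm's tooth passes it, 0 again after the click. It begins to lift at an arm angle of about 0.25, is highest at 0.40 and has clicked home again by 0.55; on the way up it adds up to about 6 N to the push at the post.
- blank: bystander: solid steel bar end, no bore, 30 dia x 50 high, standing upright; origin at the centre of its underside.
- v_block: bystander: dark steel V-block, 50 x 50 x 38 high; origin at the centre of its underside.
- bush: bystander: small brass bush, 26 dia x 18 high, standing on the drive plate near its right-hand edge (plate -y); origin at the centre of its underside.
- oil_bottle: bystander: white oil bottle, 56 dia x 150 high; origin at the centre of its underside.
- wrench: bystander: wrench 180 long, lying flat.
- bench_brush: bystander: hand brush, lying flat.
Things that resemble listed ones, but are neither listed nor needed, are in the scene too. What is shaped like the idler but orange or purple is not meant.

How it is judged:
By the outcome, as a careful person would: the job done as asked, in the order asked, and still so for the second after the job is handed in, while the arm keeps its last pose, push and grip.
It also fails if it takes over 54 s, if anything falls off the work surface, if the arm or the gripper's body presses on something with over 40 N, if the wrist force passes 120 N, or if a joint passes its speed limit or range.

## Working session

There is one attempt and no reset: what is moved stays moved. The work goes in short steps, Python scripts to look and compute and a tool call to move; the robot and the scene stay as the last step left them, time stands still between calls to the robot, and variables do not carry over. Pictures are saved under pics/ and viewed, and the job is handed in when it is done.

Besides the shell and the picture viewer there is one more tool, called after "Call:" as name(argument=value, ...), one argument or row to a line, values as JSON. apply_moves: Moves the arm, as the interface text tells. Its arguments: {"type":"object","properties":{"motion":{"type":"array"},"hand":{"type":"number"}},"required":["motion"]}

```bash
mkdir -p pics; ls
python3 - <<'E'
from plant import ctrl
import cv2,numpy as np,pickle
o=ctrl.get_obs();print(o, ctrl.hold_point_z)
d={}
for n in ("scene","top"):
    p,z=ctrl.snapshot(n);m=ctrl.camera_model(n);d[n]=(p,z,m)
    cv2.imwrite(f"pics/{n}0.png",p);print(n,m)
pickle.dump(d,open("d0.pkl","wb"))
E
```

```text
pics
{'clock': 0.0, 'joint_pos': array([-5.47692295e+01,  2.05930330e+01,  6.32719364e-01, -2.06084061e-02,
       -7.01362329e+01, -1.65071317e+01]), 'qvel': array([-0.09970935,  0.02776853, -0.01320658,  0.03245983, -0.01195171,
        0.02023859]), 'tau': array([-3.73946577e-04, -5.82717812e+01,  2.93044442e+01,  6.99750245e+00,
        6.56617165e-03, -1.45724393e-04]), 'tool_pos': array([ 0.2164923 , -0.63880935,  0.22559512]), 'orientation': array([-1.79991140e+02, -9.80722544e-02,  1.08716612e+02]), 'force': array([-0.28267525, -0.40635186,  0.8211827 ]), 'moment': array([ 0.01343989, -0.03193103,  0.02735668]), 'opening': 0.08760578095398454} 0.0188
scene {'fx': 467.4656177259526, 'fy': 467.4656177259526, 'cx': 275.93832723329217, 'cy': 209.24580769188717, 'cam_to_world': array([[-0.20671735,  0.65892559, -0.72324616,  1.29422114],
       [ 0.9783746 ,  0.13381492, -0.15772353,  0.22680751],
       [-0.00714694, -0.74020986, -0.67233793,  0.82304854],
       [ 0.        ,  0.        ,  0.        ,  1.        ]])}
top {'fx': 402.8271814961102, 'fy': 402.8271814961102, 'cx': 284.78511232090136, 'cy': 209.60441627954177, 'cam_to_world': array([[ 0.02065557, -0.99404702,  0.10697601,  0.37939833],
       [-0.99974532, -0.02150901, -0.00683011,  0.04165582],
       [ 0.00909039, -0.10680769, -0.99423814,  1.23044873],
       [ 0.        ,  0.        ,  0.        ,  1.        ]])}
```

View pics/scene0.png

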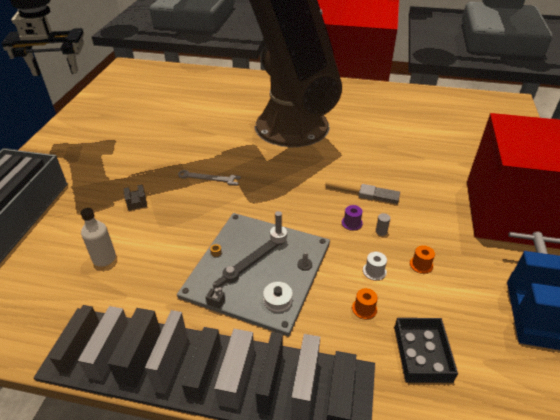

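View pics/top0.png

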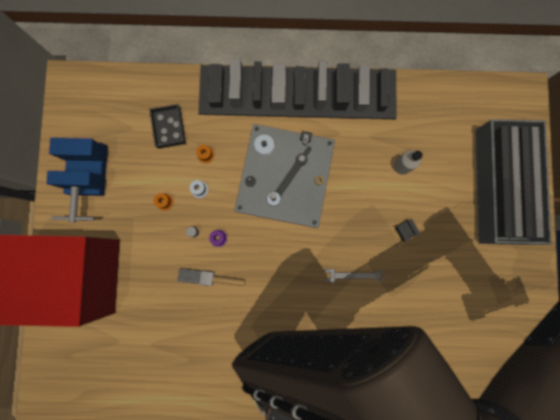

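```bash
cat > h.py <<'E'
import cv2,numpy as np,pickle
def ray(m,u,v,z,T=None):
    T=m["cam_to_world"] if T is None else T
    d=T[:3,:3]@np.array([(u-m["cx"])/m["fx"],(v-m["cy"])/m["fy"],1]);o=T[:3,3]
    return o+d*(z-o[2])/d[2]
E
python3 - <<'E'
from h import *
d=pickle.load(open("d0.pkl","rb"))
a=cv2.resize(d["top"][0][110:250,140:340],None,fx=4,fy=4,interpolation=cv2.INTER_CUBIC);cv2.imwrite("pics/tc.png",a)
a=cv2.resize(d["scene"][0][190:330,180:440],None,fx=3,fy=3,interpolation=cv2.INTER_CUBIC);cv2.imwrite("pics/sc.png",a)
m=d["top"][2]
for n,u,v,z in [("idler",198,187,.044),("spindle",250,181,.056),("post",273,198,.111),("pivot",302,158,.034),("bush",318,181,.034),("pulley",264,143,.054),("c1",256,128,.016),("c2",330,144,.016),("c3",240,209,.016),("c4",315,222,.016)]:
    print(n,ray(m,u,v,z).round(4), d["top"][1][v,u])
E
```

```text
idler [0.5691 0.293  0.044 ] 1.2451062
spindle [0.5885 0.138  0.056 ] 1.2047213
post [0.5318 0.0677 0.111 ] 1.1285504
pivot [ 0.6665 -0.0155  0.034 ] 1.2060229
bush [ 0.5969 -0.0648  0.034 ] 1.2301564
pulley [0.7048 0.0998 0.054 ] 1.201181
c1 [0.7623 0.1277 0.016 ] 1.2409065
c2 [ 0.7169 -0.1021  0.016 ] 1.2428044
c3 [0.509 0.169 0.016] 1.215696
c4 [ 0.4743 -0.0588  0.016 ] 1.2153478
```

View pics/tc.png

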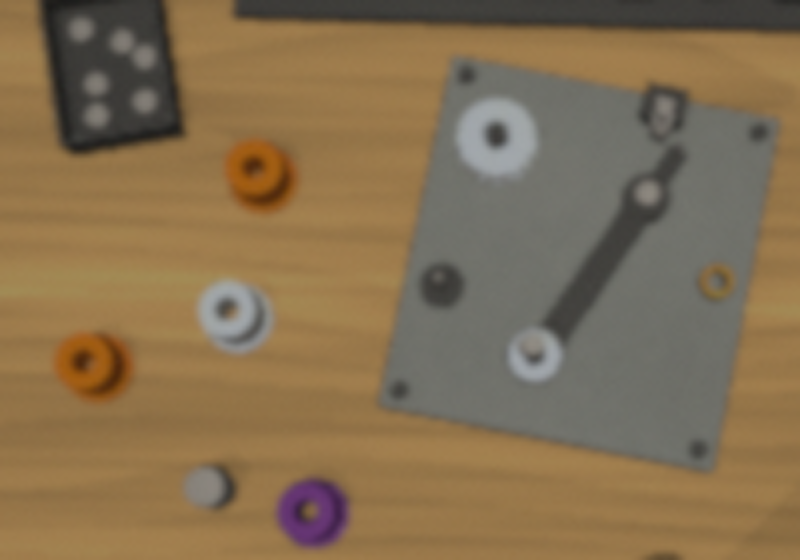

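View pics/sc.png

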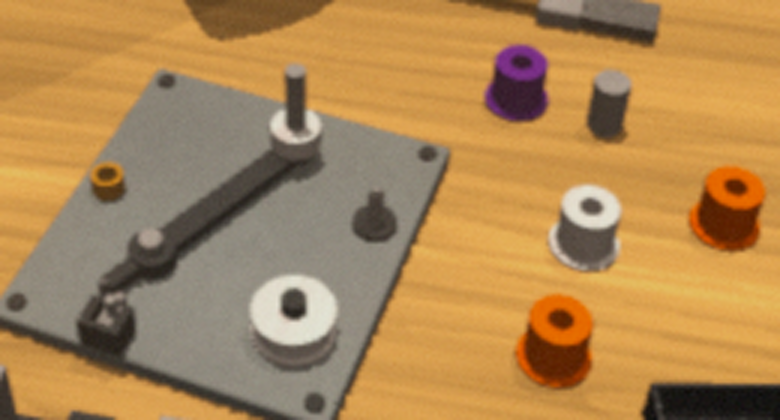

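Run:
```python
from plant import ctrl
print(ctrl.camera_model("wrist"))
```

```text
{'fx': 359.4805215579344, 'fy': 359.4805215579344, 'cx': 281.494338234902, 'cy': 212.60028282556786, 'tool_from_camera': array([[ 9.99999953e-01,  1.58823495e-04,  2.63714393e-04,
        -3.16407406e-04],
       [-2.30174405e-04,  9.54594962e-01,  2.97906706e-01,
        -8.07926026e-02],
       [-2.04425846e-04, -2.97906753e-01,  9.54594953e-01,
        -1.57420553e-01],
       [ 0.00000000e+00,  0.00000000e+00,  0.00000000e+00,
         1.00000000e+00]])}
```

Call:
apply_moves(
  motion=[
    [[5,4,0],3],
    [[10,8,0],6],
    [[14,12,1],9],
    [[17,16,2],12],
    [[20,20,3],15],
    [[22,25,3],18],
    [[24,30,3],21],
    [[26,35,3],24],
    [[27,40,3],27],
    [[28,45,3],30],
  ],
  hand=8.76,
)

```text
clock: 1.1
tool_pos: [0.4854, -0.2338, 0.2561]
orientation: [-180.0, -0.0, 138.9]
force: [1.8, -0.1, -0.5]
opening: 0.0873
```

Call:
apply_moves(
  motion=[
    [[1,5,0],2],
    [[2,10,0],2],
    [[3,15,0],2],
    [[4,20,0],2],
    [[5,25,0],2],
    [[6,30,0],2],
    [[7,35,-1],2],
    [[7,40,-2],2],
    [[7,45,-3],2],
    [[7,48,-4],2],
  ],
)

```text
clock: 2.1
tool_pos: [0.5547, 0.2468, 0.2159]
orientation: [180.0, -0.0, 140.8]
force: [0.8, -0.3, 0.5]
opening: 0.0876
```

Call:
apply_moves(
  motion=[
    [[0,0,0],0],
    [[0,0,0],0],
    [[0,0,0],0],
    [[0,0,0],0],
  ],
)

```text
clock: 2.5
tool_pos: [0.5552, 0.2432, 0.2169]
orientation: [180.0, 0.0, 140.7]
force: [-0.4, -0.0, 0.9]
opening: 0.0874
```

```bash
cat >> h.py <<'E'
from scipy.spatial.transform import Rotation as Ro
def shot(name):
    from plant import ctrl
    o=ctrl.get_obs();p,z=ctrl.snapshot("wrist");m=ctrl.camera_model("wrist")
    T=np.eye(4);T[:3,:3]=Ro.from_euler("xyz",o["orientation"],degrees=True).as_matrix();T[:3,3]=o["tool_pos"]
    m["cam_to_world"]=T@m["tool_from_camera"]
    cv2.imwrite(f"pics/{name}.png",p);pickle.dump((p,z,m,o),open(f"{name}.pkl","wb"))
    print(o["clock"],o["tool_pos"].round(4),o["orientation"].round(2),o["joint_pos"].round(1),o["force"].round(1),o["opening"])
    return p,z,m,o
E
python3 -c "
from h import *
shot('w1')"
```

```text
2.5 [0.5552 0.2432 0.2169] [1.7996e+02 1.0000e-02 1.4066e+02] [ 42.1  14.5  -9.2   0.  -66.3 -81.4] [-0.4 -0.   0.9] 0.08744500497114499
```

View pics/w1.png

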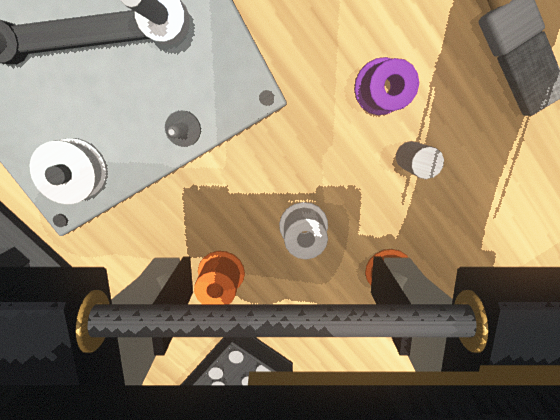

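Run:
```python
from h import *
p,z,m,o=pickle.load(open("w1.pkl","rb"))
a=cv2.resize(p[190:270,260:350],None,fx=6,fy=6,interpolation=cv2.INTER_CUBIC)
b=cv2.resize(p[95:175,140:230],None,fx=6,fy=6,interpolation=cv2.INTER_CUBIC)
cv2.imwrite("pics/w1c.png",np.vstack([a,b])[:, :][::1][:960])
cv2.imwrite("pics/w1a.png",a);cv2.imwrite("pics/w1b.png",b)
```

```text
(no output)
```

View pics/w1a.png

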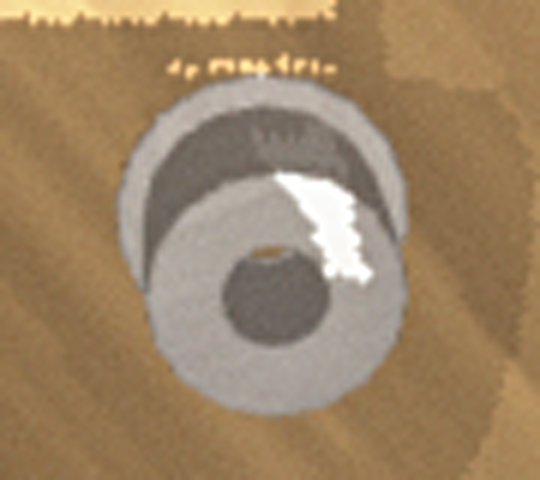

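View pics/w1b.png

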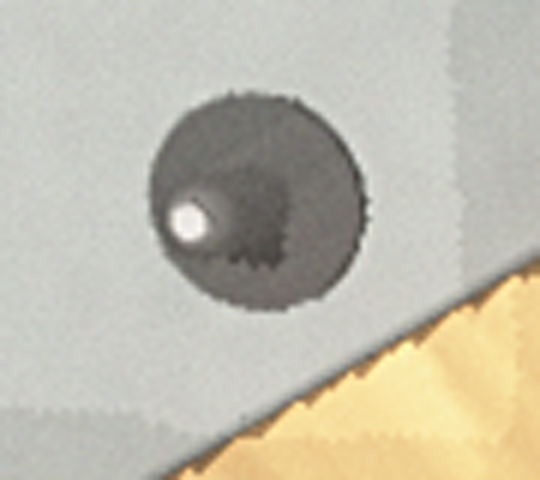

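Run:
```python
from h import *
p,z,m,o=pickle.load(open("w1.pkl","rb"))
T=m["cam_to_world"]
for n,u,v,h in [("idler",305.6,238.8,.044),("idler flange",303.3+0.2,224.5,.004),("tip",170.8,131.4,.056),("seat",182.6,128.3,.020)]:
    P=ray(m,u,v,h);print(n,P.round(4),"depth pred",(T[:3,2]@(P-T[:3,3])).round(4),"meas",z[int(v),int(u)+(12 if n=='idler' else 0)])
```

```text
idler [0.5684 0.2962 0.044 ] depth pred 0.3541 meas 0.35582513
idler flange [0.5676 0.2957 0.004 ] depth pred 0.392 meas 0.34913456
tip [0.5947 0.1396 0.056 ] depth pred 0.3115 meas 0.31261733
seat [0.5941 0.1401 0.02  ] depth pred 0.3458 meas 0.32798836
```

Call:
apply_moves(
  motion=[
    [[0.7,3,-2],0],
    [[1.3,5.3,-5],0],
    [[1.3,5.3,-9],0],
    [[1.3,5.3,-12],0],
    [[1.3,5.3,-14],0],
    [[1.3,5.3,-14],0],
    [[1.3,5.3,-14],0],
  ],
)

```text
clock: 3.25
tool_pos: [0.5687, 0.2968, 0.0772]
orientation: [180.0, 0.0, 140.7]
force: [0.1, 1.1, 0.3]
opening: 0.088
```

```bash
python3 -c "
from h import *
shot('w2')"
```

```text
3.25 [0.5687 0.2968 0.0772] [1.7998e+02 3.0000e-02 1.4069e+02] [ 45.   24.6 -14.2   0.  -51.2 -84.3] [0.1 1.1 0.3] 0.0880082026086287
```

View pics/w2.png

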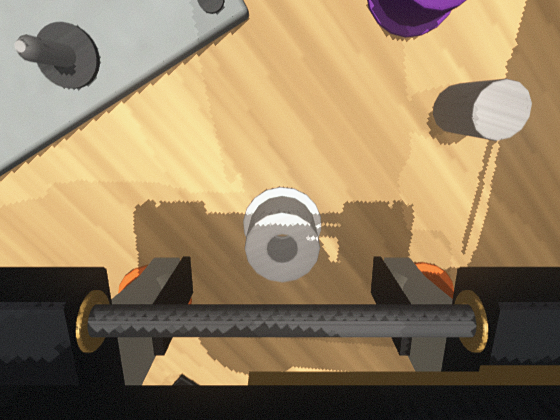

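Run:
```python
from h import *
p,z,m,o=pickle.load(open("w2.pkl","rb"))
print(ray(m,282,246,.044).round(4))
```

```text
[0.5678 0.2957 0.044 ]
```

Call:
apply_moves(
  motion=[
    [[0,-0.1,-2.5],0],
    [[0,-0.1,-5],0],
    [[0,-0.1,-6.2],0],
    [[0,-0.1,-6.5],0],
    [[0,-0.1,-6.5],0],
    [[0,-0.1,-6.5],0],
  ],
)

```text
clock: 3.9
tool_pos: [0.5689, 0.2968, 0.0129]
orientation: [179.9, 0.0, 140.7]
force: [-0.5, 0.1, -0.5]
opening: 0.0875
```

Call:
apply_moves(
  motion=[
    [[0,0,0],0],
    [[0,0,0],0],
    [[0,0,0],0],
    [[0,0,0],0],
    [[0,0,0],0],
    [[0,0,0],0],
  ],
  hand=3.8,
)

```text
clock: 4.5
tool_pos: [0.568, 0.2962, 0.0114]
orientation: [-180.0, -0.0, 140.7]
force: [0.2, -0.4, -0.6]
opening: 0.0452
```

Call:
apply_moves(
  motion=[
    [[0,0,0],0],
    [[0,0,0],0],
    [[0,0,0],0],
  ],
  hand=3.5,
)

```text
clock: 4.8
tool_pos: [0.568, 0.2962, 0.0114]
orientation: [-180.0, -0.0, 140.7]
force: [-1.6, 0.1, -0.0]
opening: 0.0432
```

Call:
apply_moves(
  motion=[
    [[0,0,1.5],0],
    [[0,0,4],0],
    [[0,0,8],0],
    [[0,0,11],0],
    [[0,0,12],0],
    [[0,0,12],0],
  ],
)

```text
clock: 5.4
tool_pos: [0.5686, 0.2967, 0.1335]
orientation: [179.8, 0.0, 140.7]
force: [-0.6, 0.3, -3.0]
opening: 0.0428
```

```bash
python3 -c "
from h import *
shot('w3')"
```

```text
5.4 [0.5686 0.2967 0.1335] [1.7980e+02 2.0000e-02 1.4072e+02] [ 45.   21.3 -11.   -0.  -57.5 -84.2] [-0.6  0.3 -3. ] 0.04278442023543786
```

View pics/w3.png

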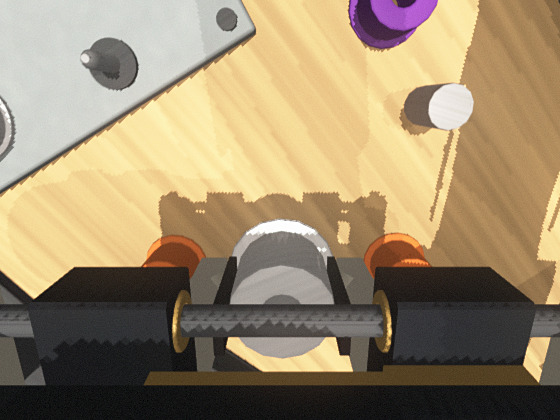

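Run:
```python
from h import *
for n,u,v in (("w2",20,45),("w3",86,58)):
    p,z,m,o=pickle.load(open(n+".pkl","rb"))
    print(n,ray(m,u,v,.056).round(4))
```

```text
w2 [0.5944 0.1401 0.056 ]
w3 [0.5935 0.1406 0.056 ]
```

Call:
apply_moves(
  motion=[
    [[0.5,-3,0],0],
    [[1,-6,0],0],
    [[1.5,-8,0],0],
  ],
)

```text
clock: 5.75
tool_pos: [0.5815, 0.214, 0.1289]
orientation: [-179.8, -0.1, 140.7]
force: [0.6, 0.0, -3.0]
opening: 0.0429
```

Call:
apply_moves(
  motion=[
    [[0,0,0],0],
    [[0,0,0],0],
  ],
)

```text
clock: 5.95
tool_pos: [0.5822, 0.2153, 0.1295]
orientation: [-179.8, -0.1, 140.6]
force: [-0.3, 0.6, -1.7]
opening: 0.0432
```

```bash
python3 -c "
from h import *
p,z,m,o=shot('w4')
cv2.imwrite('pics/w4b.png',cv2.resize(p[150:280,130:290],None,fx=5,fy=4.6))
"
```

```text
5.95 [0.5822 0.2153 0.1295] [-1.7984e+02 -6.0000e-02  1.4065e+02] [ 38.3  20.  -13.6  -0.  -56.6 -77.6] [-0.3  0.6 -1.7] 0.04321631412544369
```

View pics/w4.png

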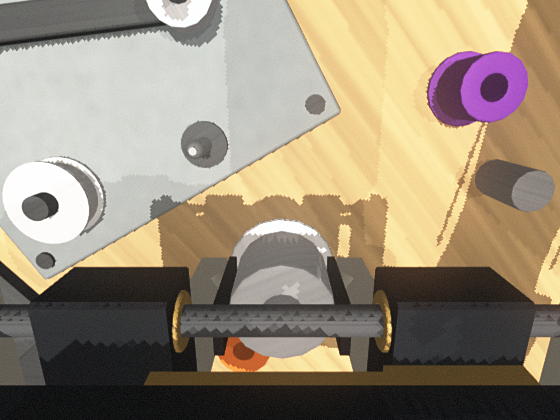

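Run:
```python
from h import *
p,z,m,o=pickle.load(open("w4.pkl","rb"))
print(ray(m,194,150.5,.056).round(4))
```

```text
[0.5935 0.1406 0.056 ]
```

Call:
apply_moves(
  motion=[
    [[0.4,-3,0],0],
    [[0.9,-5.5,0],0],
    [[1.2,-7.5,0],0],
    [[1.2,-7.5,0],0],
    [[1.2,-7.5,0],0],
  ],
)

```text
clock: 6.5
tool_pos: [0.5948, 0.1415, 0.1308]
orientation: [-180.0, -0.0, 140.7]
force: [-0.1, 0.4, -2.9]
opening: 0.0431
```

Run:
```python
from h import *
p,z,m,o=shot('w5')
from plant import ctrl
p,z=ctrl.snapshot("scene");cv2.imwrite("pics/s5.png",cv2.resize(p[150:330,200:440],None,fx=3.3,fy=3.3))
```

```text
6.5 [0.5948 0.1415 0.1308] [-1.7996e+02 -2.0000e-02  1.4071e+02] [ 31.7  19.  -14.9  -0.  -56.1 -70.9] [-0.1  0.4 -2.9] 0.04310040743731725
```

View pics/w5.png

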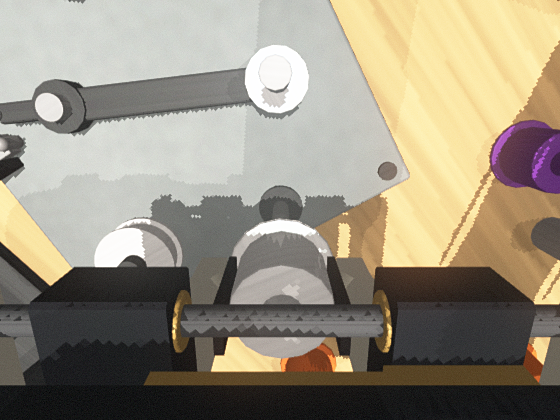

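View pics/s5.png

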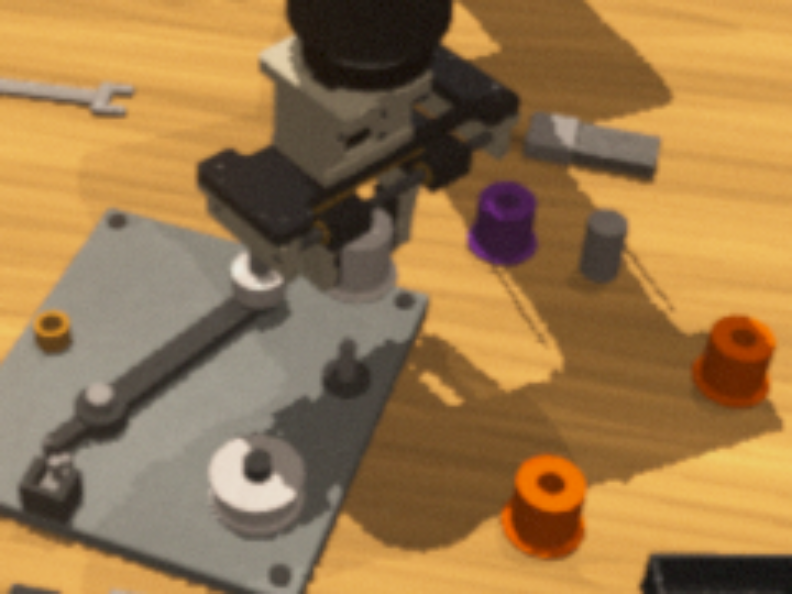

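Call:
apply_moves(
  motion=[
    [[-0.1,-0.1,-2],0],
    [[-0.1,-0.1,-4],0],
    [[-0.1,-0.1,-5.4],0],
    [[-0.1,-0.1,-5.7],0],
    [[-0.1,-0.1,-5.7],0],
  ],
)

```text
clock: 7.1
tool_pos: [0.5939, 0.1405, 0.074]
orientation: [-179.9, -0.0, 140.8]
force: [0.5, 0.3, -2.2]
opening: 0.0431
```

Run:
```python
from h import *
p,z,m,o=shot('w6')
from plant import ctrl
p,z=ctrl.snapshot("scene");cv2.imwrite("pics/s6.png",cv2.resize(p[200:290,250:370],None,fx=6,fy=6))
```

```text
7.1 [0.5939 0.1405 0.074 ] [-1.7994e+02 -1.0000e-02  1.4077e+02] [ 31.6  22.4 -18.5   0.  -49.2 -70.9] [ 0.5  0.3 -2.2] 0.04310071092132197
```

View pics/w6.png

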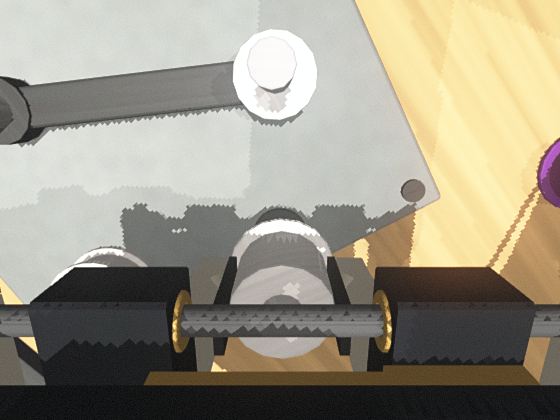

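View pics/s6.png

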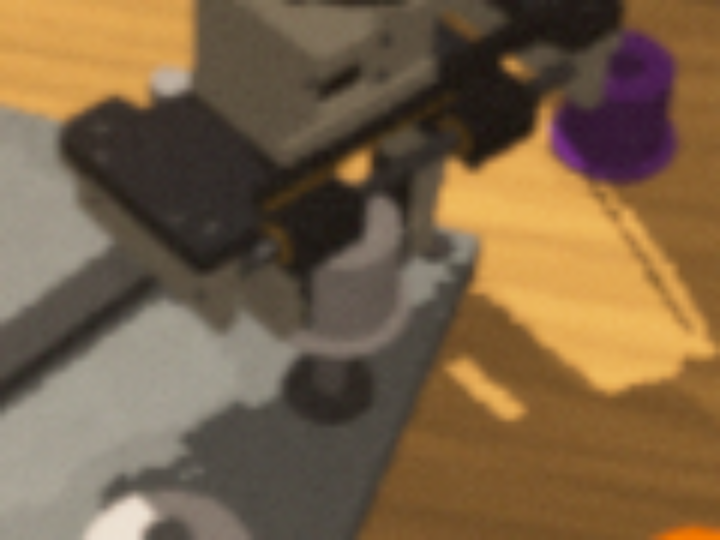

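Run:
```python
from h import *
d=pickle.load(open("d0.pkl","rb"));m=d["scene"][2];Ti=np.linalg.inv(m["cam_to_world"])
for P in [(.594,.1402,.056),(.594,.1402,.02),(.594,.1402,.0845),(.594,.1402,.064)]:
    c=Ti@np.array([*P,1]);u=m["fx"]*c[0]/c[2]+m["cx"];v=m["fy"]*c[1]/c[2]+m["cy"];print(P,u.round(1),v.round(1),"crop",((u-250)*6).round(),((v-200)*6).round(),"px/m",(m["fx"]/c[2]).round())
```

```text
(0.594, 0.1402, 0.056) 305.5 252.0 crop 333.0 312.0 px/m 451.0
(0.594, 0.1402, 0.02) 304.9 262.8 crop 330.0 377.0 px/m 441.0
(0.594, 0.1402, 0.0845) 306.0 243.1 crop 336.0 259.0 px/m 460.0
(0.594, 0.1402, 0.064) 305.6 249.6 crop 334.0 297.0 px/m 454.0
```

Call:
apply_moves(
  motion=[
    [[0,0,-0.5],0],
    [[0,0,-1],0],
    [[0,0,-1.5],0],
    [[0,0,-2],0],
    [[0,0,-2],0],
  ],
)

```text
clock: 7.7
tool_pos: [0.5935, 0.1399, 0.0534]
orientation: [-179.9, -0.0, 140.7]
force: [0.2, -0.2, -2.6]
opening: 0.0431
```

Call:
apply_moves(
  motion=[
    [[0,0,-0.6],0],
    [[0,0,-1.2],0],
    [[0,0,-1.8],0],
    [[0,0,-2.1],0],
    [[0,0,-2.2],0],
    [[0,0,-2.2],0],
  ],
)

```text
clock: 8.3
tool_pos: [0.594, 0.1402, 0.0322]
orientation: [-180.0, -0.0, 140.7]
force: [0.9, -0.9, -3.8]
opening: 0.0434
```

Call:
apply_moves(
  motion=[
    [[0,0,-0.1],0],
    [[0,0,-0.1],0],
    [[0,0,-0.2],0],
    [[0,0,-0.2],0],
  ],
)

```text
clock: 8.7
tool_pos: [0.5943, 0.1403, 0.0314]
orientation: [180.0, 0.0, 140.7]
force: [-2.3, 0.5, 4.5]
opening: 0.0431
```

Contact with the seat (force turned to +4.5 N at the expected height). Release and rise.

Call:
apply_moves(
  motion=[
    [[0,0,0],0],
    [[0,0,0],0],
    [[0,0,0],0],
    [[0,0,0],0],
    [[0,0,0],0],
    [[0,0,0],0],
  ],
  hand=8.76,
)

```text
clock: 9.3
tool_pos: [0.5941, 0.1402, 0.0303]
orientation: [-180.0, -0.0, 140.7]
force: [-0.3, 0.7, -0.3]
opening: 0.0846
```

Call:
apply_moves(
  motion=[
    [[0,0,2],0],
    [[0,0,5],0],
    [[0,0,9],0],
    [[0,0,13],0],
    [[0,0,16],0],
    [[0,0,16],0],
    [[0,0,16],0],
  ],
)

```text
clock: 10.0
tool_pos: [0.5942, 0.1404, 0.1911]
orientation: [179.9, 0.0, 140.7]
force: [-0.2, 0.2, -1.2]
opening: 0.0879
```

Run:
```python
from h import *
p,z,m,o=shot('w7')
from plant import ctrl
p,z=ctrl.snapshot("scene");cv2.imwrite("pics/s7.png",cv2.resize(p[150:330,170:410],None,fx=3.3,fy=3.3))
pickle.dump((p,z),open("s7.pkl","wb"))
```

```text
10.0 [0.5942 0.1404 0.1911] [1.7990e+02 2.0000e-02 1.4071e+02] [ 31.6  15.9 -10.8  -0.  -63.2 -70.9] [-0.2  0.2 -1.2] 0.08786853937805665
```

View pics/w7.png

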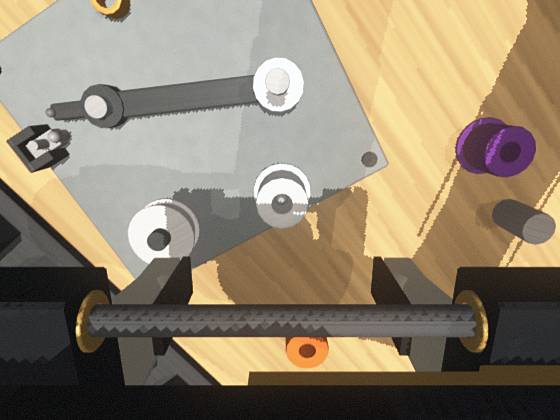

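View pics/s7.png

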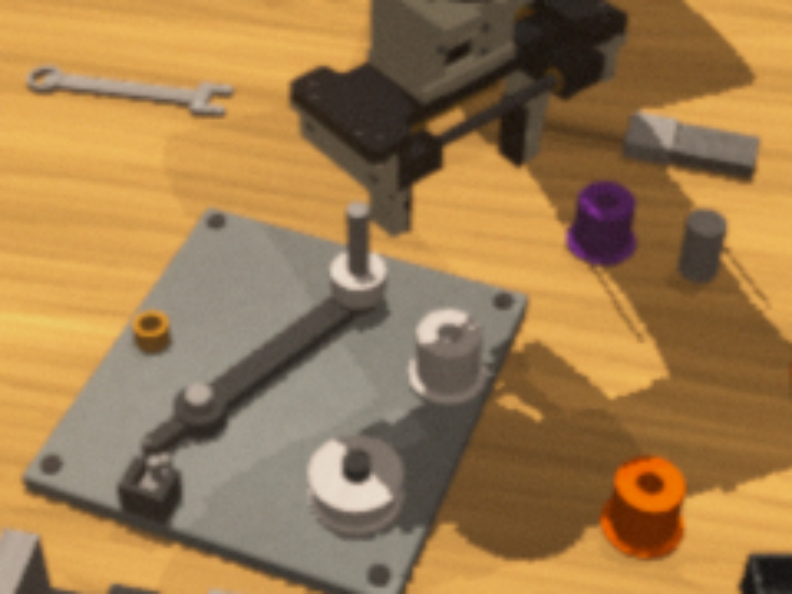

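Run:
```python
from h import *
p,z,m,o=pickle.load(open("w7.pkl","rb"));T=m["cam_to_world"]
def w(u,v):
    d=z[v,u];return (T@np.array([(u-m["cx"])/m["fx"]*d,(v-m["cy"])/m["fy"]*d,d,1]))[:3].round(4)
print("idler rim by depth",w(282,217),w(295,203),w(270,203))
P=ray(m,278,81,.111);print("post",P.round(4),w(278,81))
V=ray(m,96,105,.040);print("pivot",V.round(4),w(96,105)); V=w(96,105)
print("r",np.linalg.norm((P-V)[:2]))
print("bush",ray(m,110,2,.034).round(4))
# plate-model: yaw from spindle & pivot
S=np.array([.594,.1402]);a=np.array([.055+.04,-.04-.1]);b=V[:2]-S
th=np.arctan2(b[1],b[0])-np.arctan2(a[1],a[0]);print("yaw",np.degrees(th),np.linalg.norm(a),np.linalg.norm(b))
R=np.array([[np.cos(th),-np.sin(th)],[np.sin(th),np.cos(th)]])
V2=S+R@a;print("pivot model",V2)
for q in (0,.1,.2,.3,.4,.5,.6,.65,.7,.75):
    A=np.pi+th-.4+q;Q=V2+.15*np.array([np.cos(A),np.sin(A)]);print(q,Q.round(4),((Q-(V2+.15*np.array([np.cos(np.pi+th-.4),np.sin(np.pi+th-.4)])))*100).round(2),np.linalg.norm(Q-np.array([.597,-.065])).round(3))
```

```text
idler rim by depth [0.6016 0.1497 0.0639] [0.5857 0.1471 0.0638] [0.6015 0.134  0.0644]
post [0.5376 0.0674 0.111 ] [0.5376 0.0674 0.1112]
pivot [ 0.6636 -0.016   0.04  ] [ 0.6625 -0.0151  0.0429]
r 0.14963707301743168
bush [ 0.6001 -0.0626  0.034 ]
yaw -10.35829276028345 0.16918924315688633 0.1697360892680163
pivot model [ 0.66227931 -0.01459966]
0 [0.5369 0.0677] [0. 0.] 0.146
0.1 [0.5293 0.0548] [-0.76 -1.29] 0.138
0.2 [0.523  0.0411] [-1.39 -2.66] 0.129
0.3 [0.5182 0.027 ] [-1.87 -4.07] 0.121
0.4 [0.5147 0.0124] [-2.22 -5.53] 0.113
0.5 [ 0.5128 -0.0025] [-2.41 -7.02] 0.105
0.6 [ 0.5123 -0.0175] [-2.46 -8.52] 0.097
0.65 [ 0.5126 -0.025 ] [-2.42 -9.27] 0.093
0.7 [ 0.5133 -0.0324] [ -2.35 -10.01] 0.09
0.75 [ 0.5144 -0.0399] [ -2.25 -10.76] 0.086
```

Call:
apply_moves(
  motion=[
    [[-1,-1,0],-8],
    [[-2,-2,0],-16],
    [[-3,-3,0],-24],
    [[-4,-4,0],-32],
    [[-5,-5,0],-40],
    [[-5.7,-6,0],-48],
    [[-5.7,-7.3,0],-56],
    [[-5.7,-7.3,0],-64],
    [[-5.7,-7.3,0],-72],
    [[-5.7,-7.3,0],-81],
  ],
  hand=5,
)

```text
clock: 11.1
tool_pos: [0.5363, 0.0667, 0.1889]
orientation: [-179.9, 0.1, 59.8]
force: [0.3, -0.1, 0.5]
opening: 0.0501
```

Call:
apply_moves(
  motion=[
    [[0,0,0],-1],
    [[0,0,0],-1],
    [[0,0,0],-1],
  ],
)

```text
clock: 11.4
tool_pos: [0.5368, 0.0671, 0.1899]
orientation: [-180.0, 0.1, 59.3]
force: [-0.3, 0.3, -0.1]
opening: 0.05
```

Run:
```python
from h import *
p,z,m,o=shot('w8')
```

```text
11.4 [0.5368 0.0671 0.1899] [-1.7997e+02  5.0000e-02  5.9320e+01] [  27.9    9.6  -19.3   -0.   -61.2 -148.6] [-0.3  0.3 -0.1] 0.04999025025131137
```

View pics/w8.png

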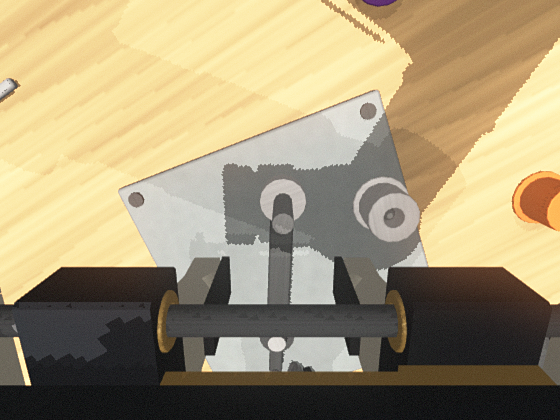

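Run:
```python
from h import *
p,z,m,o=pickle.load(open("w8.pkl","rb"))
print(ray(m,283,224,.111).round(4))
```

```text
[0.5385 0.0672 0.111 ]
```

Call:
apply_moves(
  motion=[
    [[0,0,-3],0],
    [[0,0,-6],0],
    [[0,0,-9],0],
    [[0,0,-11],0],
    [[0,0,-11.7],0],
    [[0,0,-11.7],0],
    [[0,0,-11.7],0],
  ],
)

```text
clock: 12.15
tool_pos: [0.5378, 0.0674, 0.0743]
orientation: [180.0, -0.0, 59.2]
force: [1.3, -0.8, 0.3]
opening: 0.0499
```

Call:
apply_moves(
  motion=[
    [[0,0,0],0],
    [[0,0,0],0],
    [[0,0,0],0],
    [[0,0,0],0],
    [[0,0,0],0],
    [[0,0,0],0],
  ],
  hand=1,
)

```text
clock: 12.75
tool_pos: [0.5374, 0.0676, 0.0736]
orientation: [180.0, -0.0, 59.1]
force: [-0.4, 2.5, 0.6]
opening: 0.0154
```

Call:
apply_moves(
  motion=[
    [[-0.4,-0.6,0],3],
    [[-0.8,-1.3,0],6],
    [[-1.1,-2.0,0],9],
    [[-1.4,-2.7,0],11],
    [[-1.6,-3.4,0],14],
    [[-1.9,-4.1,0],17],
    [[-1.9,-4.1,0],17],
  ],
)

```text
clock: 13.45
tool_pos: [0.5189, 0.0269, 0.0737]
orientation: [179.9, -0.1, 76.2]
force: [1.4, 4.7, -1.6]
opening: 0.0155
```

Call:
apply_moves(
  motion=[
    [[-0.2,-0.7,0],3],
    [[-0.3,-1.5,0],6],
    [[-0.5,-2.2,0],9],
    [[-0.5,-2.9,0],11],
    [[-0.6,-3.7,0],14],
    [[-0.6,-4.4,0],17],
    [[-0.6,-5.2,0],20],
    [[-0.5,-5.7,0],22],
    [[-0.5,-5.7,0],22],
    [[-0.5,-5.7,0],22],
  ],
)

```text
clock: 14.45
tool_pos: [0.5139, -0.03, 0.0736]
orientation: [179.9, -0.1, 98.1]
force: [0.9, 6.4, 0.7]
opening: 0.0154
```

Run:
```python
from h import *
p,z,m,o=shot('w9')
V=np.array([.6623,-.0146]);r=o["tool_pos"][:2]-V
print("r",np.linalg.norm(r),"q",(np.arctan2(r[1],r[0])-(np.pi-np.radians(10.36)-.4))%(2*np.pi))
from plant import ctrl
for n in("scene","top"):
    p,z=ctrl.snapshot(n);pickle.dump((p,z),open(n+"9.pkl","wb"))
    c=p[150:330,170:410] if n=="scene" else p[110:250,140:340]
    cv2.imwrite(f"pics/{n}9.png",cv2.resize(c,None,fx=3.3,fy=3.3))
```

```text
14.45 [ 0.5139 -0.03    0.0736] [ 1.799e+02 -6.000e-02  9.810e+01] [ 1.850e+01  1.450e+01 -3.070e+01 -1.000e-01 -4.460e+01 -1.004e+02] [0.9 6.4 0.7] 0.015437163136248561
r 0.14923736272828764 q 0.6841179331072276
```

View pics/scene9.png

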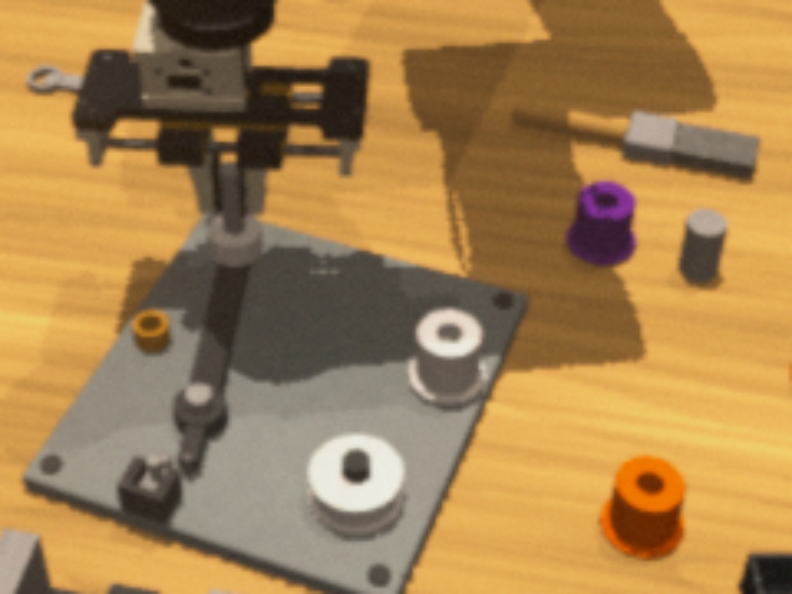

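View pics/top9.png

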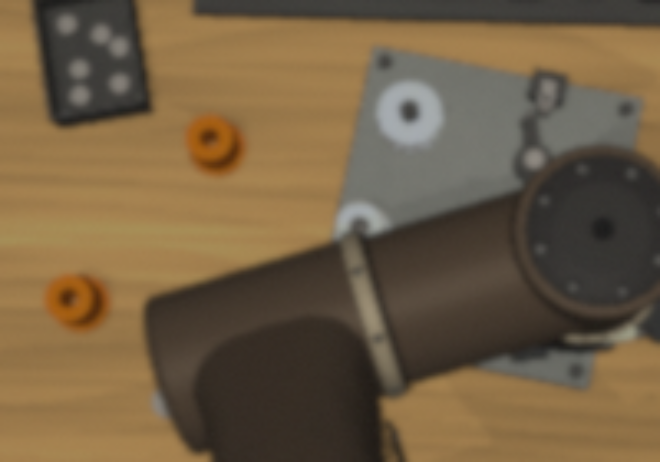

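View pics/w9.png

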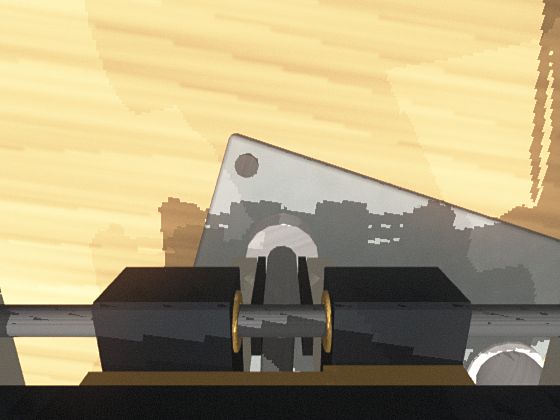

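Run:
```python
from plant import ctrl
print(ctrl.close_job())
```

```text
the job is handed in; nothing more can be done
None
```

The job is done and handed in at about 14.6 s of the 54 s allowed; `close_job` gives no verdict.

- **Idler:** The loose aluminium idler is flange down on its spindle and released. Wrist-camera depth put its rim 64 mm above the bench, which is the seated height. The contact force turned upward (about 4.5 N) at the expected seat height, and after release it stood upright with the spindle showing in the bore.
- **Tensioner:** I gripped the post and swung the arm round to about 0.68 rad, worked out from the gripper position and the measured pivot. The pawl should have clicked by 0.55 and the hard stop is at 0.80. The gripper still holds the post (opening 15.4 mm on a 16 mm post). The spring pushes back with about 6.4 N, as expected there. The last scene picture shows the tooth beyond the pawl.
- **Bystanders:** In the last pictures, the bush, blank, wrench, brush and the orange and purple rollers in view are where they started. The oil bottle and V-block are outside the last cropped pictures, but no move went near them.

No check failed. Position estimates from different views agreed to within about 1–2 mm close up. The first coarse top-camera readings were up to 6 mm off, and I used them only to plan the first approach.

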